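# Snap the dust cap onto an open microscope mount

### The job

The microscope's head has been taken off for cleaning: take the knobbed dust cap that fits the round steel mount on top of the microscope (the wider of the two knobbed caps on the bench), set it level over the mount, and press it straight down until it snaps fully home. Keep pressing firmly (well over 5 N) after the snap and finish like that, with the hand still pressing the cap down. Do not disturb the other things on the bench.

Things in the scene. Friction and masses are not known exactly. Their poses are not given: they have to be found in the camera images.
- cap: the dust cap that fits, the wider of two knobbed black caps, upright on the bench: round, 53 mm across, about 60 g, open underneath (39 mm opening with a rounded lip, inside ceiling 20 mm above the underside). Flat roof 24 mm above the underside, a round knob on its middle. Origin: centre of its underside, z up through the knob
- knob_top (a point): centre of the flat top of that cap's knob, 50 mm above the cap's underside; the plain round knob is 22 mm across and stands 26 mm above the roof
- mount (a point): centre of the top face of the round steel collar (head mount) on the microscope, 230 mm above the bench, its highest part; z up. The collar is 36 mm across, chamfered, and stands 30 mm above the arm. With the cap home, its ceiling lies on this face and its underside is 20 mm below it
- catch (a point): on the collar's axis, 10.5 mm below its top, level with four sprung steel balls in its side. The lowered cap first rests on them, its underside about 3 mm above this point; pressed with about 13 N (less than 20) it rides over them, the force drops and it jumps down, its underside 9.5 mm below this point; the balls then keep it on
- microscope: cream microscope with its head removed, fixed to the bench: base 220 x 150 mm, upright limb on its +x side, arm reaching over the stage to the mount. Origin: on the bench straight under the mount; x points from the mount to the limb, z up
- small_cap: a narrower black knobbed dust cap of the same height and the same knob, 37 mm across; it does not fit the mount; leave it. Origin: centre of its underside, z up
- petri_dish: flat glass dish, 92 mm across, 16 mm high; bystander. Origin: centre of underside
- slide_box: closed wooden slide box 100 x 85 x 34 mm; bystander. Origin: centre of underside
- objective: steel microscope objective standing on end, 25 mm across, 46 mm high; bystander. Origin: centre of underside
- reagent_bottle: white capped bottle, 72 mm across, 160 mm high; bystander. Origin: centre of underside
- beaker: glass beaker, 72 mm across, 85 mm high; bystander. Origin: centre of underside
- wash_jar: amber jar, 70 mm across, 110 mm high; bystander. Origin: centre of underside
- tube_rack: wooden rack 200 x 60 mm with glass tubes, 132 mm high, long along its x, fixed to the bench; bystander. Origin: centre of underside
There are look-alikes about, which are no part of the job. What is shaped like the cap but orange or pink is not meant.

How it is judged:
By the outcome, as a careful person would: the job done as asked, in the order asked, and still so for the second after the job is handed in, while the arm keeps its last pose, push and grip.
It also fails if it takes over 56 s, if anything falls off the work surface, if the arm or the gripper's body presses on something with over 40 N, if the wrist force passes 120 N, or if a joint passes its speed limit or range.

### The arm

A 6-joint arm with a two-finger parallel gripper is mounted at the origin on the work surface. World frame = base frame: x ahead of the robot, y to its left, z up, the work surface at z = 0. Lengths are in m, angles in degrees, forces in N, time in s.
With the tool pointing down it reaches from about 0.3 to 0.75 m from the base axis. Payload 8.5 kg.
Tool frame: the origin (TCP) lies at the very end of the fingers, on their centre line; the grasp point (between the pads) lies 19 mm behind it (env.grip_point_offset is the distance from the TCP to the grasp point, in m); z points along the fingers, y is the direction in which the jaws open and shut (so a half turn about z gives the same grasp; the last joint's range is limited). The gripper opens to 85 mm and grips with 20 to 120 N. Pads are 22 mm wide; open, the fingers measure 114 mm over their backs; the gripper's body (76 mm by 85 mm) begins 54 mm behind the grasp point. The pads swing forward as they close: fully open they stand 13 mm farther back than shut.
Start: joints at [61.69, 21.807, 74.336, -0, 83.858, -12.336], TCP at [0.151, 0.529, 0.231] pointing down, gripper open.
Joint ranges: [-178.18, 178.18], [-50.72, 133.34], [12.68, 142.11], [-81.47, 261.47], [9.98, 163.14], [-165.26, 165.26]. Speed limits (degrees/s): [136.94, 136.94, 180, 180, 180, 180].

### API

Orientations are given as a 3x3 rotation matrix whose columns are the frame's x, y, z axes.
In Python, from rig import env gives the robot as it stands.
- The arm moves only by the tool move_arm, never from a script. Its argument "moves" is a list of rows, each a list of 4 numbers: the shift along the tool's x, y, z in mm, then the turn about the tool's z in rad. In form: [[tx, ty, tz, spin], ...]. A call has 1 to 20 rows; each row is the pose to reach, as a shift and turn from the pose commanded when the call began, along the tool's axes at that moment; what a row does not reach only later rows make up. A row lasts 1/10 s, in which the tool goes at most 50 mm and 8.59 degrees, less where a joint would pass 70% of its speed; a pose out of reach is approached as far as the arm can. A call with a gripper value outside its range is refused whole. "grip" is the closure, from 0 (fully open) to 1 (shut), set as the call begins (left out, the last holds). The fingers move at their own pace and stop on an object; "grip_force" is the grip in N (left out, the last holds). Time passes only in rows, so rows that repeat a pose let the fingers close. It gives the time, the measured TCP pose, the force and the opening at its end, in the units of the state.
- env.observe(): the state, without advancing time (a new reading comes with each control period).
- env.get_image(name): name is "scene" or "top"; returns the picture (480x640x3 uint8, red, green, blue); there is no depth.
- env.get_calibration(name): a dict with "fovy" (degrees; the focal length in pixels is half the picture's height over the tangent of half this angle, whatever the lens; pixels are square), "cx", "cy" (the principal point, pixels), "k1" (the pictures are not rectified: a ray, as slopes to the right and down, at radius r is drawn at 1 + k1 r^2 times it, then the intrinsics apply), "extrinsics" (4x4, takes a point from world to camera coordinates). Camera axes: x right, y up, looking along -z (the intrinsics and any distortion apply to the point x, -y, -z); pixel columns grow to the right and rows downward; lengths in m; the calibration is good to about 2 mm. A picture is of the moment at which its call begins. get_calibration takes no time and is no camera call.
- env.close_job(): hands the job in, once; it reports no verdict.
Trained networks look in the newest picture that a camera, given by its name, has taken for a name from the list of things; names that differ only in an ending like _2 or _b are one class to them, and where a whole thing is asked for, a point or a joint stands for the part that bears it (a point fixed in the world has none). Each returns a list of dicts, best first, with "conf" (0 to 1); they miss things now and then, are a little off and sometimes report something else, mostly with a low value. They report only what shows in the picture. A call takes as long as a camera call. They do not tell look-alikes from the thing itself.
- env.silhouettes(camera, name): "region" (480x640 bool, what is visible of it) and "point" ([row, column] in pixels, amid what is visible of it).
- env.tip_of(camera, name): "point" ([row, column] in pixels: a listed point, or the origin of a listed thing).
The state is a dict: "time_s": time; "q": joint angles; "qvel": joint speeds; "joint_efforts": joint torques, N m; "position": TCP position; "tool_rot": TCP orientation; "ft_force": force on the tool from outside, world axes, zero at the start; "wrist_torque": the same for the moment, N m; "grip_width": finger opening in m.
Only numpy, scipy, OpenCV 4.12 (cv2) and the standard library are available. Lean on these libraries where they do the work, as an engineer would, in place of code of your own. Each camera call takes 0.05 s, during which the arm holds its last target.

## Working session

There is one attempt and no reset: what is moved stays moved. The work goes in short steps, Python scripts to look and compute and a tool call to move; the robot and the scene stay as the last step left them, time stands still between calls to the robot, and variables do not carry over. Pictures are saved under pics/ and viewed, and the job is handed in when it is done.

Besides the shell and the picture viewer there is one more tool, called after "Emit:" as name([rows], argument=value, ...), one row to a line, values as JSON. move_arm: Moves the arm, as the interface text tells. Its arguments: {"type":"object","properties":{"moves":{"type":"array"},"grip":{"type":"number"},"grip_force":{"type":"number"}},"required":["moves"]}

```bash
mkdir -p pics; ls
cat > h.py <<'E'
import numpy as np, cv2
from rig import env
def save(n,f):
    im=env.get_image(n); cv2.imwrite('pics/'+f,im[:,:,::-1]); return im
def ray(n,rc):
    c=env.get_calibration(n); f=240/np.tan(np.radians(c['fovy']/2))
    u=(rc[1]-c['cx'])/f; v=(rc[0]-c['cy'])/f
    K=np.eye(3); p=np.array([u,v]); q=p.copy()
    for _ in range(50): q=p/(1+c['k1']*(q@q))
    E=np.array(c['extrinsics']); R=E[:3,:3]; t=E[:3,3]
    d=R.T@np.array([q[0],-q[1],-1.]); return -R.T@t, d/np.linalg.norm(d)
def onz(n,rc,z):
    o,d=ray(n,rc); return o+d*(z-o[2])/d[2]
def proj(n,P):
    c=env.get_calibration(n); f=240/np.tan(np.radians(c['fovy']/2))
    E=np.array(c['extrinsics']); p=E[:3,:3]@np.array(P)+E[:3,3]
    q=np.array([p[0],-p[1]])/-p[2]; q=q*(1+c['k1']*(q@q))
    return np.array([c['cy']+f*q[1],c['cx']+f*q[0]])
def tri(a,b):
    (o1,d1),(o2,d2)=ray('scene',a),ray('top',b)
    A=np.stack([d1,-d2],1); s=np.linalg.lstsq(A,o2-o1,rcond=None)[0]
    p,q=o1+s[0]*d1,o2+s[1]*d2; return (p+q)/2,np.linalg.norm(p-q)
E
python3 - <<'E'
from h import *
np.set_printoptions(precision=4,suppress=True)
for n in('scene','top'):
    save(n,n+'0.png')
    for k in('knob_top','cap','small_cap','mount','catch','microscope'):
        print(n,k,[(np.round(r['point'],1),round(r['conf'],2)) for r in env.tip_of(n,k)])
s=env.observe(); print(s)
for n in('scene','top'): print(env.get_calibration(n), ray(n,(240,320)))
E
```

```text
pics
scene knob_top [(array([257.6, 206. ]), 0.71), (array([214.5, 244.9]), 0.64), (array([209.6, 351.5]), 0.6), (array([235.9, 208.8]), 0.57), (array([238.1, 242.2]), 0.54)]
scene cap [(array([252.4, 247.4]), 0.8), (array([274.7, 209.6]), 0.72), (array([231.2, 245.6]), 0.63), (array([247.7, 207.5]), 0.61), (array([271.5, 488.9]), 0.29)]
scene small_cap [(array([294.6, 230. ]), 0.51)]
scene mount [(array([209.4, 351.7]), 0.9), (array([333.2, 212.3]), 0.18)]
scene catch [(array([210.1, 349.8]), 0.82), (array([238.2, 240.1]), 0.48)]
scene microscope [(array([286.2, 343.9]), 0.78)]
top knob_top [(array([305.8, 413. ]), 0.74), (array([274.8, 404.8]), 0.63), (array([271.6, 439.5]), 0.57), (array([238.7, 423.5]), 0.56)]
top cap [(array([245.8, 308.9]), 0.69), (array([279.9, 402.8]), 0.58), (array([307.4, 410.9]), 0.56), (array([245.5, 418.7]), 0.49)]
top small_cap [(array([222.4, 396.8]), 0.47)]
top mount [(array([228.9, 307.8]), 0.55)]
top catch [(array([230.6, 310.3]), 0.58), (array([247.9, 308.5]), 0.36)]
top microscope [(array([246.9, 311.2]), 0.9)]
{'time_s': 0.7, 'q': array([ 61.6897
[... 558 characters left out ...]
220934, 'cy': 237.17616747476094, 'k1': -0.021069000754787747, 'extrinsics': array([[-0.2056,  0.9786,  0.0091,  0.1141],
       [-0.5501, -0.1232,  0.826 ,  0.184 ],
       [ 0.8094,  0.1648,  0.5637, -1.6874],
       [ 0.    ,  0.    ,  0.    ,  1.    ]])} (array([1.4905, 0.1891, 0.7981]), array([-0.8081, -0.1551, -0.5683]))
{'fovy': 42.15990249167564, 'cx': 324.09930646602976, 'cy': 232.9682168415229, 'k1': 0.04669586636924974, 'extrinsics': array([[ 0.0513, -0.9987,  0.0017,  0.0024],
       [ 0.975 ,  0.0505,  0.2166, -0.5775],
       [-0.2164, -0.0094,  0.9763, -1.8724],
       [ 0.    ,  0.    ,  0.    ,  1.    ]])} (array([0.1577, 0.0139, 1.953 ]), array([ 0.205 ,  0.0154, -0.9786]))
```

View pics/scene0.png

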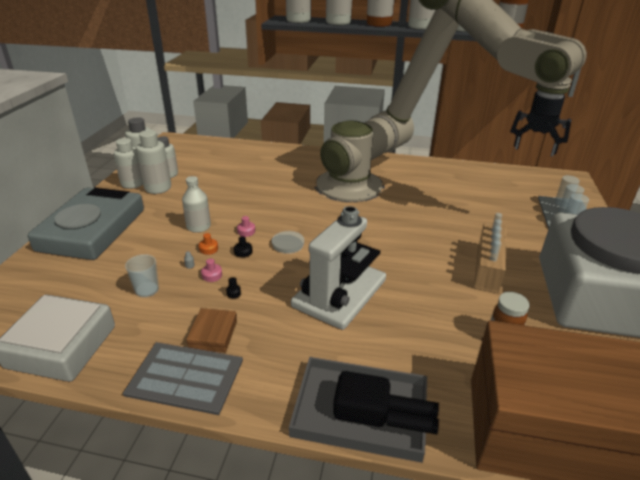

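View pics/top0.png

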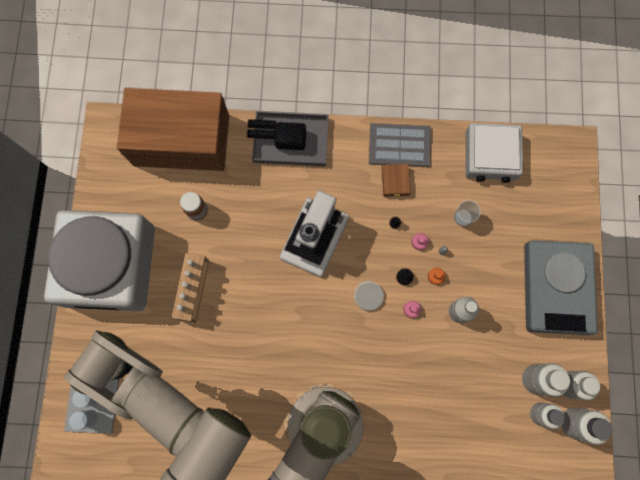

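Run:
```python
import cv2
a=cv2.imread('pics/scene0.png')[180:310,160:290]; b=cv2.imread('pics/top0.png')[180:340,360:500]
cv2.imwrite('pics/c1.png',cv2.resize(a,(600,600),interpolation=cv2.INTER_CUBIC))
cv2.imwrite('pics/c2.png',cv2.resize(b,(525,600),interpolation=cv2.INTER_CUBIC))
```

```text
(no output)
```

View pics/c1.png

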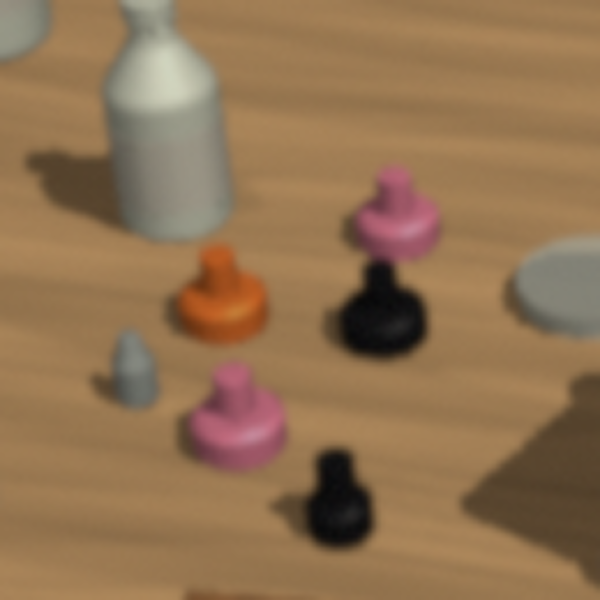

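View pics/c2.png

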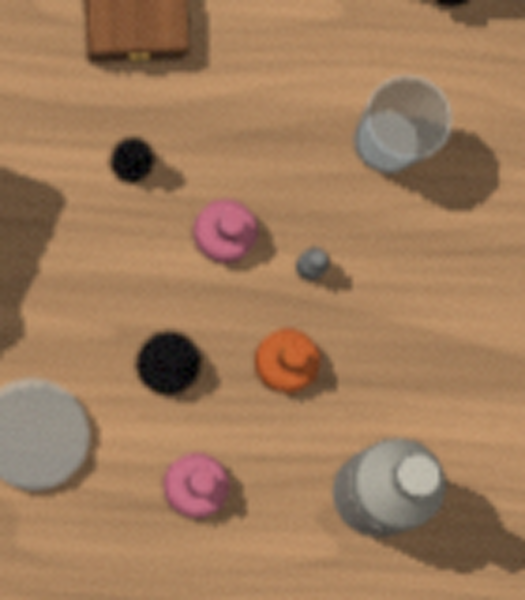

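The pictures show five knobbed caps (row, col):
- **Wide black:** scene (245,243), top (277,405). This is the one I want.
- **Narrow black:** scene (288,233), top (222,396). This is small_cap.
- **Orange:** scene (243,208), top (276,437).
- **Pink:** scene (226,246) and (270,211), top (309,413) and (241,420).

The mount is at scene (209,351), top (229,308). The crops confirm that the wide black cap has the full-width body.

Run:
```python
from h import *
np.set_printoptions(precision=4,suppress=True)
print('knob tri',tri((238.1,242.2),(274.8,404.8)),'z50',onz('scene',(238.1,242.2),.05),onz('top',(274.8,404.8),.05))
print('cap org',onz('scene',(252.4,247.4),0),onz('top',(279.9,402.8),0))
print('mount',tri((209.4,351.7),(228.9,307.8)),onz('scene',(209.4,351.7),.23),onz('top',(228.9,307.8),.23))
# dark segmentation of wide cap
for n,(r0,r1,c0,c1) in dict(scene=(230,262,230,258),top=(264,290,390,418)).items():
    im=env.get_image(n)[r0:r1,c0:c1].astype(int); m=im.max(2)<50
    r,c=np.nonzero(m); print(n,m.sum(),r.min()+r0,r.max()+r0,c.min()+c0,c.max()+c0,'cen',r.mean()+r0,c.mean()+c0)
for n in ('scene','top'):
  for k in('cap','mount','small_cap'):
    for d in env.silhouettes(n,k):
        r,c=np.nonzero(d['region']); print(n,k,round(d['conf'],2),r.min(),r.max(),c.min(),c.max(),r.mean().round(1),c.mean().round(1))
im=env.get_image('top');cv2.imwrite('pics/c3.png',cv2.resize(im[195:265,270:350,::-1],(640,560),interpolation=cv2.INTER_CUBIC))
im=env.get_image('scene');cv2.imwrite('pics/c4.png',cv2.resize(im[195:255,320:400,::-1],(640,480),interpolation=cv2.INTER_CUBIC))
for k in ('petri_dish','reagent_bottle','objective','slide_box','beaker'):
  for n in('scene','top'):
    print(k,n,[(onz(n,r['point'],0)[:2],round(r['conf'],2)) for r in env.tip_of(n,k)[:2]])
for nm,z,top in(('orange',.0,(278,436)),('pink1',0,(310,412)),('pink2',0,(242,419)),('small',0,(222.5,395.5))): print(nm,onz('top',top,.012))
```

```text
knob tri (array([ 0.461 , -0.2236,  0.0477]), np.float64(0.0008906297992872537)) z50 [ 0.4641 -0.2228  0.05  ] [ 0.4605 -0.2229  0.05  ]
cap org [ 0.4592 -0.2134  0.    ] [ 0.4518 -0.2232  0.    ]
mount (array([0.5488, 0.0787, 0.2305]), np.float64(0.0028194087893621683)) [0.5477 0.08   0.23  ] [0.549  0.0773 0.23  ]
scene 243 237 256 234 251 cen 248.25102880658437 242.35390946502056
top 196 269 284 397 412 cen 276.5969387755102 404.60714285714283
scene cap 0.94 259 281 201 221 271.4 211.4
scene cap 0.67 237 257 234 252 248.2 242.8
scene cap 0.55 216 236 237 255 227.6 245.7
scene cap 0.5 233 254 198 217 244.9 207.5
scene cap 0.32 205 329 291 385 272.4 339.4
scene cap 0.18 277 299 226 240 288.6 232.9
scene mount 0.79 206 329 291 385 272.5 339.2
scene small_cap 0.59 277 300 225 240 289.1 232.7
top cap 0.68 268 285 396 413 276.5 404.6
top cap 0.64 268 283 428 445 275.6 436.0
top cap 0.58 302 317 404 419 309.8 411.5
top cap 0.52 233 248 413 427 240.4 419.9
top mount 0.69 191 275 281 348 234.0 315.2
top small_cap 0.54 217 227 390 400 221.9 395.0
petri_dish scene [(array([ 0.4029, -0.109 ]), 0.75)]
petri_dish top []
reagent_bottle scene [(array([ 0.3676, -0.3998]), 0.89), (array([ 0.7731, -0.1848]), 0.29)]
reagent_bottle top [(array([0.6111, 0.0806]), 0.33)]
objective scene [(array([ 0.5422, -0.3504]), 0.62)]
objective top [(array([ 0.5427, -0.3378]), 0.61), (array([ 0.643 , -0.1955]), 0.49)]
slide_box scene [(array([ 0.7703, -0.1906]), 0.62)]
slide_box top [(array([ 0.772 , -0.1891]), 0.9), (array([ 0.3574, -0.3977]), 0.19)]
beaker scene [(array([ 0.6679, -0.4044]), 0.93)]
beaker top [(array([ 0.6663, -0.4167]), 0.58)]
orange [ 0.4615 -0.3255  0.012 ]
pink1 [ 0.3575 -0.2524  0.012 ]
pink2 [ 0.5741 -0.2703  0.012 ]
small [ 0.6341 -0.194   0.012 ]
```

View pics/c3.png

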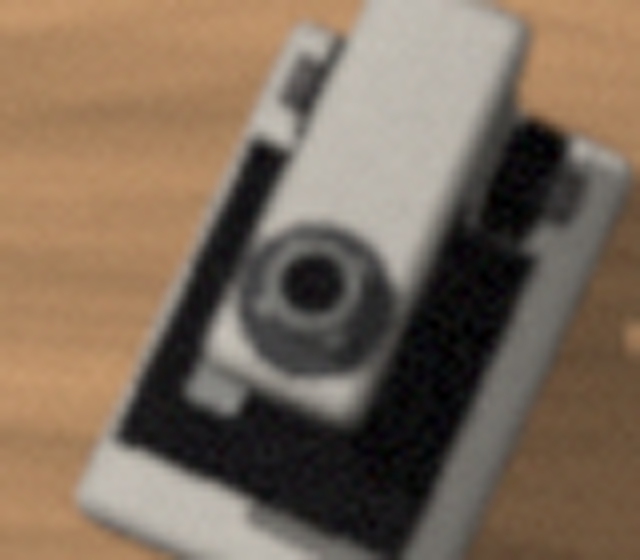

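View pics/c4.png

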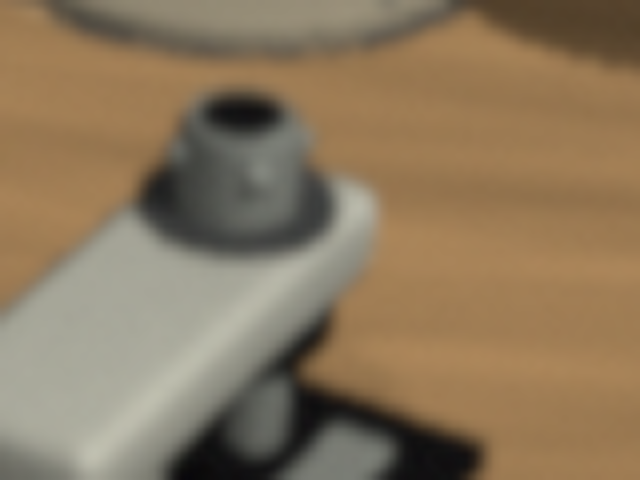

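Run:
```python
from h import *
np.set_printoptions(precision=4,suppress=True)
from scipy.optimize import minimize
def hullmask(n,x,y,S=8,box=None):
    r0,r1,c0,c1=box; m=np.zeros(((r1-r0)*S,(c1-c0)*S),np.uint8)
    a=np.linspace(0,2*np.pi,40)
    for R,z0,z1 in((.0265,0,.024),(.011,.024,.05)):
        P=[proj(n,(x+R*np.cos(t),y+R*np.sin(t),z)) for t in a for z in(z0,z1)]
        P=(np.array(P)-[r0-.5,c0-.5])*S
        h=cv2.convexHull(P[:,::-1].astype(np.int32)); cv2.fillConvexPoly(m,h,1)
    return m.reshape(r1-r0,S,c1-c0,S).mean((1,3))
for n,box in dict(scene=(230,264,226,262),top=(262,294,386,422)).items():
    r0,r1,c0,c1=box; im=env.get_image(n)[r0:r1,c0:c1].astype(float)
    g=im[:,:,0]; bg=np.median(g); occ=np.clip((bg-g)/(bg-15),0,1)
    occ=np.where(occ>.25,occ,0)
    def f(p): 
        m=cv2.GaussianBlur(hullmask(n,*p,box=box),(0,0),.8); return ((m-occ)**2).sum()
    r=minimize(f,(.461,-.223),method='Nelder-Mead',options=dict(initial_simplex=[(.461,-.223),(.466,-.223),(.461,-.218)],xatol=1e-4))
    print(n,r.x,r.fun)
print('bore',tri((208.6,349.9),(229.6,308.6)),onz('scene',(208.6,349.9),.23),onz('top',(229.6,308.6),.23))
```

```text
Traceback (most recent call last):
  File "h.py", line 15, in proj
    c=env.get_calibration(n); f=240/np.tan(np.radians(c['fovy']/2))
ValueError: time passes only in moves, steps and waits
```

```bash
sed -i 's/^from rig import env/from rig import env\nCAL={n:env.get_calibration(n) for n in ("scene","top")}/; s/c=env.get_calibration(n)/c=CAL[n]/' h.py
cat > fit.py <<'E'
from h import *
from scipy.optimize import minimize
def hullmask(n,x,y,zb,box,S=8,parts=((.0265,0,.024),(.011,.024,.05))):
    r0,r1,c0,c1=box; m=np.zeros(((r1-r0)*S,(c1-c0)*S),np.uint8)
    a=np.linspace(0,2*np.pi,40)
    for R,z0,z1 in parts:
        P=[proj(n,(x+R*np.cos(t),y+R*np.sin(t),zb+z)) for t in a for z in(z0,z1)]
        P=(np.array(P)-[r0-.5,c0-.5])*S
        h=cv2.convexHull(P[:,::-1].astype(np.int32)); cv2.fillConvexPoly(m,h,1)
    return m.reshape(r1-r0,S,c1-c0,S).mean((1,3))
E
python3 - <<'E'
from fit import *
np.set_printoptions(precision=4,suppress=True)
for n,box in dict(scene=(230,264,226,262),top=(262,294,386,422)).items():
    r0,r1,c0,c1=box; im=cv2.imread(f'pics/{n}0.png')[r0:r1,c0:c1,::-1].astype(float)
    g=im[:,:,0]; bg=np.median(g); occ=np.clip((bg-g)/(bg-15),0,1)
    if n=='scene': occ=occ*(im.max(2)<130)
    occ=np.where(occ>.4,occ,0)
    def f(p): 
        m=cv2.GaussianBlur(hullmask(n,*p,0,box),(0,0),.8); return ((m-occ)**2).sum()
    r=minimize(f,(.461,-.223),method='Nelder-Mead',options=dict(initial_simplex=[(.461,-.223),(.466,-.223),(.461,-.218)],xatol=1e-4))
    print(n,r.x,r.fun)
print('bore',tri((208.6,349.9),(229.6,308.6)),onz('scene',(208.6,349.9),.23),onz('top',(229.6,308.6),.23))
print(env.observe()['time_s'])
E
```

```text
scene [ 0.4623 -0.2269] 35.19087464636074
top [ 0.4602 -0.2288] 12.236403664427389
bore (array([0.5468, 0.0753, 0.231 ]), np.float64(0.000803273234990227)) [0.5451 0.0755 0.23  ] [0.5471 0.075  0.23  ]
1.75
```

Emit:
move_arm([
  [-15,-19,0,0],
  [-35,-45,0,0],
  [-60,-77,0,0],
  [-88,-112,0,0],
  [-116,-147,0,0],
  [-144,-182,0,0],
  [-172,-217,0,0],
  [-200,-253,0,0],
  [-228,-288,0,0],
  [-256,-323,0,0],
  [-284,-359,0,0],
  [-312,-394,0,0],
  [-340,-430,0,0],
  [-368,-465,0,0],
  [-396,-500,0,0],
  [-424,-536,10,0],
  [-450,-570,25,0],
  [-475,-601,40,0],
  [-495,-626,55,0],
  [-506,-640,65,0],
], grip=0)

```text
time_s: 3.75
position: [0.4621, -0.2281, 0.165]
tool_rot: [[-0.961, 0.277, -0.001], [0.277, 0.961, 0.0], [0.001, 0.0, -1.0]]
ft_force: [0.1, -0.9, -0.0]
grip_width: 0.0854
```

Run:
```python
from fit import *
np.set_printoptions(precision=4,suppress=True)
s=env.observe(); print(s['time_s'],s['position'],s['tool_rot'],s['q'],s['ft_force'])
for n in('scene','top'):
    im=cv2.imread(f'pics/{n}0.png'); 
    r,c=(245,243) if n=='scene' else (277,405)
    o=cv2.resize(im[r-25:r+25,c-25:c+25],(500,500),interpolation=cv2.INTER_CUBIC)
    for (x,y),col in(((.461,-.227),(0,255,0)),((.461,-.223),(0,0,255))):
        for R,z in((.0265,0),(.0265,.024),(.011,.05)):
            P=np.array([proj(n,(x+R*np.cos(t),y+R*np.sin(t),z)) for t in np.linspace(0,6.3,60)])
            P=(P-[r-25-.5,c-25-.5])*10
            cv2.polylines(o,[P[:,::-1].astype(np.int32)],True,col,1)
    cv2.imwrite(f'pics/ov_{n}.png',o)
a=np.hstack([cv2.imread('pics/ov_scene.png'),cv2.imread('pics/ov_top.png')]); cv2.imwrite('pics/ov.png',cv2.resize(a,(800,400)))
save('scene','s1.png')
```

```text
3.75 [ 0.4621 -0.2281  0.165 ] [[-0.9609  0.2768 -0.0006]
 [ 0.2768  0.9609  0.0003]
 [ 0.0007  0.0001 -1.    ]] [ -39.443    21.8547   86.0897   -0.0102   72.0937 -113.3708] [ 0.1082 -0.9218 -0.0434]
```

View pics/ov.png

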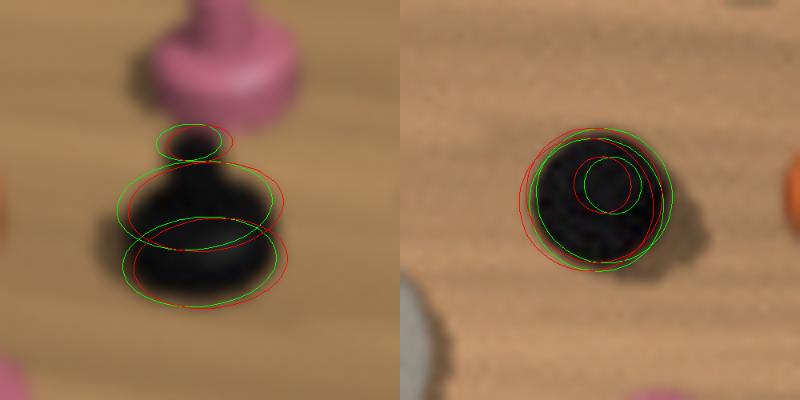

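View pics/s1.png

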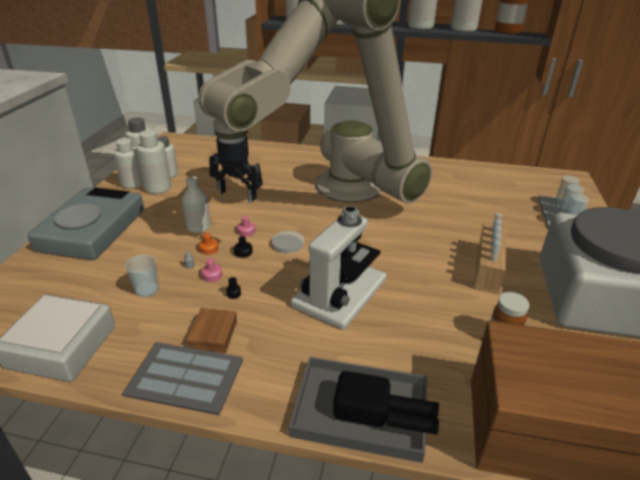

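Emit:
move_arm([
  [1,1,15,0],
  [1.5,1.5,40,0],
  [1.5,1.5,70,0],
  [1.5,1.5,98,0],
  [1.5,1.5,118,0],
  [1.5,1.5,130,0],
  [1.5,1.5,136,0],
  [1.5,1.5,137.5,0],
  [1.5,1.5,137.5,0],
])

```text
time_s: 4.7
position: [0.4609, -0.224, 0.0293]
tool_rot: [[-0.961, 0.275, 0.001], [0.275, 0.961, -0.001], [-0.001, -0.0, -1.0]]
ft_force: [0.2, 0.6, -0.6]
grip_width: 0.085
```

Run:
```python
from fit import *
im=save('scene','s2.png'); im2=save('top','t2.png')
a=cv2.resize(im[190:290,180:300,::-1],(480,400),interpolation=cv2.INTER_CUBIC);b=cv2.resize(im2[230:320,365:445,::-1],(320,360),interpolation=cv2.INTER_CUBIC)
o=np.zeros((400,800,3),np.uint8);o[:,:480]=a;o[:360,480:]=b;cv2.imwrite('pics/c5.png',o)
```

```text
(no output)
```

View pics/c5.png

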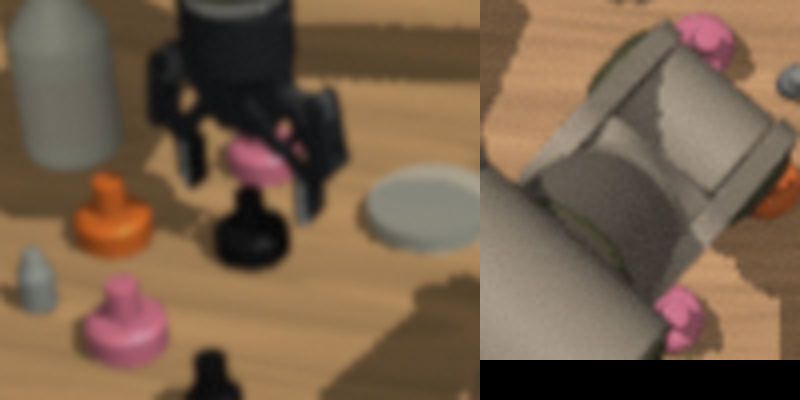

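The open fingers straddle the knob of the wide black cap, with the knob at scene (238,242). Closing now.

Emit:
move_arm([
  [0,0,0,0],
  [0,0,0,0],
  [0,0,0,0],
  [0,0,0,0],
  [0,0,0,0],
  [0,0,0,0],
  [0,0,0,0],
  [0,0,0,0],
], grip=1, grip_force=40)

```text
time_s: 5.6
position: [0.4607, -0.224, 0.029]
tool_rot: [[-0.961, 0.275, 0.0], [0.275, 0.961, -0.0], [-0.0, -0.0, -1.0]]
ft_force: [-1.2, 0.0, 4.6]
grip_width: 0.0204
```

Run:
```python
from fit import *
s=env.observe(); print(s['position'],s['grip_width'],s['ft_force'],s['wrist_torque'])
im=save('scene','s3.png')
cv2.imwrite('pics/c6.png',cv2.resize(im[190:290,180:300,::-1],(720,600),interpolation=cv2.INTER_CUBIC))
```

```text
[ 0.46073361 -0.22398368  0.02903381] 0.020446817952966937 [-1.17551717  0.04588476  4.61575805] [0.1381458  0.11557209 0.01130099]
```

View pics/c6.png

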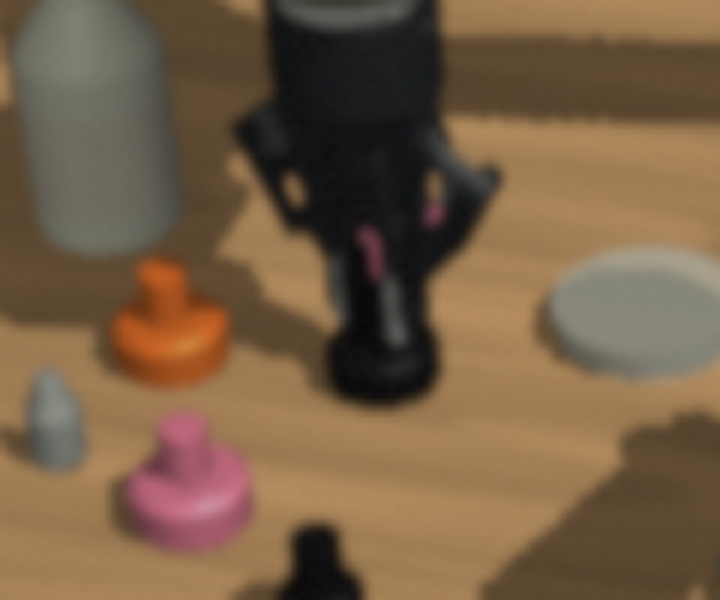

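Emit:
move_arm([
  [0,0,0,0],
  [0,0,0,0],
  [0,0,-3,0],
  [0,0,-10,0],
  [0,0,-25,0],
  [0,0,-50,0],
  [0,0,-80,0],
  [0,0,-115,0],
  [0,0,-150,0],
  [0,0,-185,0],
  [0,0,-220,0],
  [0,0,-250,0],
  [0,0,-266,0],
  [0,0,-271,0],
  [0,0,-271,0],
], grip_force=80)

```text
time_s: 7.15
position: [0.4606, -0.2239, 0.2999]
tool_rot: [[-0.961, 0.275, 0.0], [0.275, 0.961, -0.0], [-0.0, -0.0, -1.0]]
ft_force: [1.0, -0.1, -0.6]
grip_width: 0.0193
```

Run:
```python
from fit import *
s=env.observe(); print(s['position'],s['grip_width'],s['ft_force'],s['wrist_torque'])
p=s['position']; r,c=proj('scene',p).astype(int); print(r,c)
im=save('scene','s4.png')
cv2.imwrite('pics/c7.png',cv2.resize(im[r-50:r+50,c-60:c+60,::-1],(720,600),interpolation=cv2.INTER_CUBIC))
```

```text
[ 0.46055198 -0.22385413  0.29989159] 0.019294527950213445 [ 1.01526343 -0.05615123 -0.63222007] [ 0.03944826  0.00531826 -0.01713466]
152 234
```

View pics/c7.png

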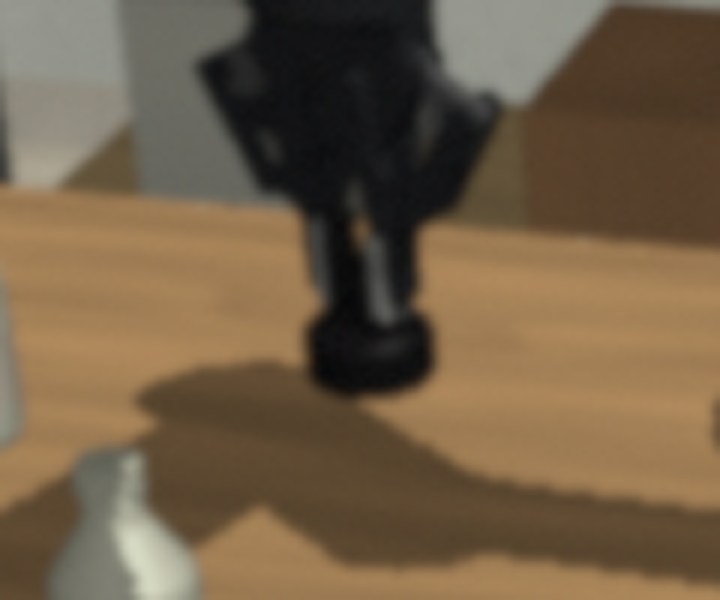

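The cap is lifted and looks level, and the grip is holding. Next, carry it over the mount.

Emit:
move_arm([
  [0,5,0,0],
  [0,15,0,0],
  [0,32,0,0],
  [0,55,0,0],
  [0,80,0,0],
  [0,105,0,0],
  [0,130,0,0],
  [0,155,0,0],
  [-1,180,0,0],
  [-1,205,0,0],
  [-1,230,0,0],
  [-1,255,0,0],
  [-1,277,0,0],
  [-1,294,0,0],
  [-1,304,0,0],
  [-1,309,0,0],
  [-1,311,0,0],
  [-1,311,0,0],
  [-1,311,0,0],
])

```text
time_s: 9.1
position: [0.5471, 0.0743, 0.2999]
tool_rot: [[-0.961, 0.276, -0.0], [0.276, 0.961, -0.0], [0.0, -0.0, -1.0]]
ft_force: [0.2, -0.7, -0.3]
grip_width: 0.0192
```

Run:
```python
from fit import *
s=env.observe(); print(s['position'],s['grip_width'],s['ft_force'],s['wrist_torque'])
p=s['position']; r,c=proj('scene',p).astype(int); print(r,c, proj('top',p))
im=save('scene','s5.png'); save('top','t5.png')
cv2.imwrite('pics/c8.png',cv2.resize(im[r-30:r+50,c-48:c+48,::-1],(720,600),interpolation=cv2.INTER_CUBIC))
```

```text
[0.54711783 0.07426949 0.29985202] 0.019165664813006664 [ 0.24708854 -0.7135697  -0.32936831] [0.0107623  0.0063267  0.00771641]
181 350 [223.93326041 308.27693808]
```

View pics/c8.png

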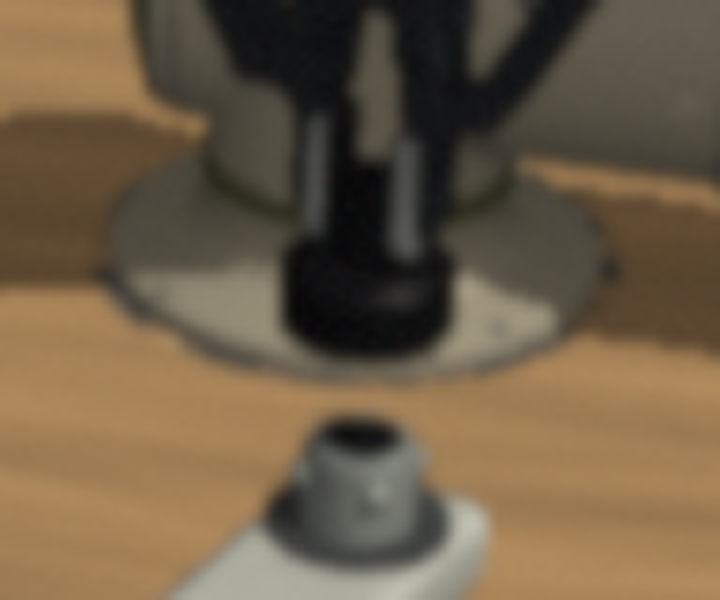

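View pics/t5.png

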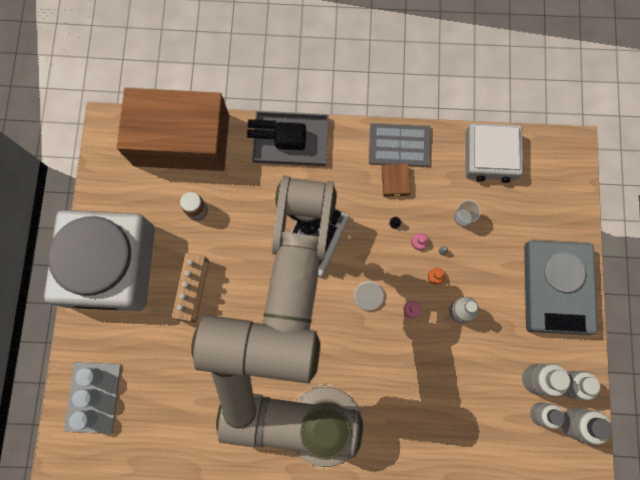

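```bash
cat > ov.py <<'E'
from fit import *
def draw(f,n,box,circs,out,S=10):
    r0,r1,c0,c1=box; im=cv2.imread(f)[r0:r1,c0:c1]
    im=np.clip(im.astype(float)*1.8,0,255).astype(np.uint8)
    o=cv2.resize(im,None,fx=S,fy=S,interpolation=cv2.INTER_CUBIC)
    for x,y,z,R,col in circs:
        P=np.array([proj(n,(x+R*np.cos(t),y+R*np.sin(t),z)) for t in np.linspace(0,2*np.pi,80)])
        P=(P-[r0-.5,c0-.5])*S; cv2.polylines(o,[P[:,::-1].astype(np.int32)],True,col,1)
    cv2.imwrite(out,o)
E
python3 - <<'E'
from ov import *
p=env.observe()['position']; zb=p[2]-.029
G=(0,255,0)
m=(.547,.0753)
draw('pics/s5.png','scene',(195,240,322,382),[(p[0],p[1],zb,.0265,G),(p[0],p[1],zb+.024,.0265,G),(*m,.23,.018,(0,0,255)),(*m,.2,.018,(0,0,255)),(*m,.23,.010,(255,0,255))],'pics/ov5.png',13)
draw('pics/top0.png','top',(210,250,285,335),[(*m,.23,.018,(0,0,255)),(*m,.2,.018,(0,255,255)),(*m,.23,.010,(255,0,255))],'pics/ov6.png',14)
# edge profiles
im=cv2.imread('pics/s5.png').astype(float)
def edge(v):
    g=np.gradient(v); return g
for r in(205,206,207): print(r,im[r,330:372].mean(1).astype(int))
for r in(218,220,222): print(r,im[r,335:368].mean(1).astype(int))
E
```

```text
205 [128 128 127 127 127 127 126 127 127 128 127 127 129 127 124 122 118 114
 113 114 116 118 121 124 126 128 128 128 128 127 127 126 126 125 125 124
 124 124 122 122 122 122]
206 [128 128 128 128 128 126 128 127 127 127 127 127 126 122 114 103  92  84
  82  85  87  91  98 106 115 123 126 128 128 128 127 128 127 127 127 127
 126 125 124 123 124 123]
207 [130 128 128 128 128 128 128 128 127 127 127 126 123 114  97  77  59  49
  45  48  50  55  62  74  91 111 122 126 128 129 128 128 128 128 128 127
 128 127 127 126 126 126]
218 [128 114  86  54  38  35  43  56  65  71  77  82  89  93  92  88  96 107
 113 115 114 105  88  72  70  85 119 150 161 159 150 136 125]
220 [121 105  78  54  46  42  44  56  65  71  76  82  89  94  96  97 102 107
 111 112 110 100  81  67  64  71 103 148 176 185 182 165 140]
222 [149 144 122  92  71  60  59  58  62  67  73  79  86  93 100 103 106 107
 105 100  93  82  70  64  66  78 115 157 177 179 172 162 145]
```

View pics/ov5.png

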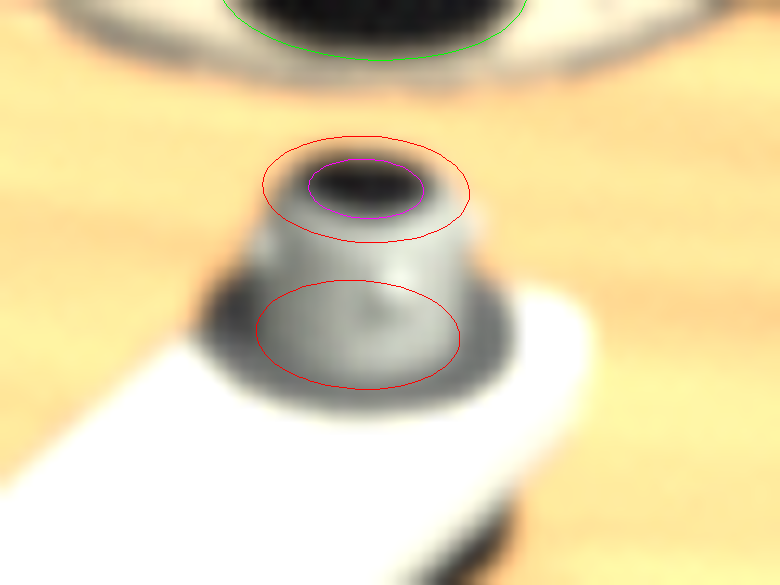

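View pics/ov6.png

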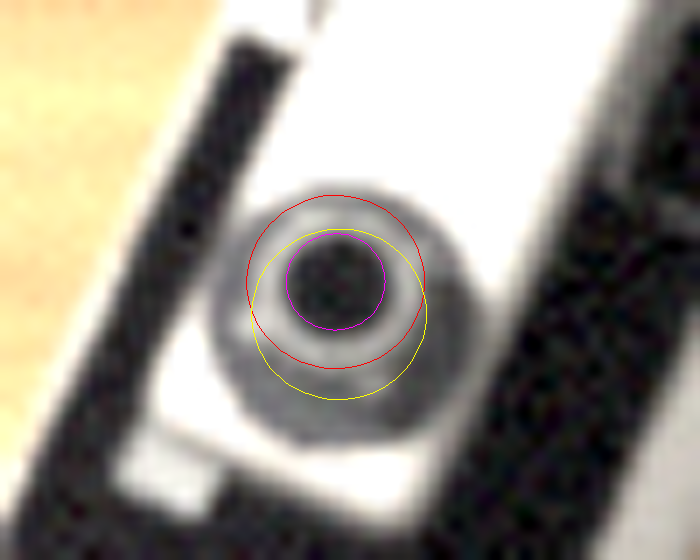

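Run:
```python
from ov import *
p=env.observe()['position']; zb=p[2]-.029
G=(0,255,0)
draw('pics/s5.png','scene',(165,208,322,378),[(p[0],p[1],zb,.0265,G),(p[0],p[1],zb+.024,.0265,G)],'pics/ov7.png',14)
im=cv2.imread('pics/s5.png').astype(float).mean(2)
print(im[196:212,346:354].mean(1).astype(int))
for r in (192,194,196,198): print(im[r,330:378].astype(int))
print(proj('scene',(p[0],p[1],zb+.012)))
```

```text
[ 13  19  42  72  92  99 110 123 127 117  91  55  27  24  42  72]
[133 133 134 134 135 135 135 133 117  75  29   8   8   8  10  12  12  14
  15  15  20  19  20  24  26  29  27  22  16  17  19  41  85 124 140 143
 143 142 140 141 141 140 136 135 127 110  87  74]
[122 128 131 133 134 135 135 134 122  87  46  21  13   8  10  11   7  10
  11   9  13  14  16  15  16  14  15  15  15  17  26  57  98 131 142 143
 139 132 128 132 140 143 141 137 131 115  87  69]
[ 87  97 104 111 116 122 127 129 128 120  99  71  47  29  18  15  12  13
  13  14  13  15  15  13  15  16  17  20  28  46  75 107 131 142 144 144
 142 137 131 129 127 119 113 108 101  96  92  94]
[ 86  82  81  81  82  86  91  98 105 108 108 104  96  83  70  59  48  43
  43  41  39  39  40  43  44  49  58  71  80  94 114 127 131 130 126 123
 119 114 107 103 100  97  99 107 110 115 121 124]
[188.39775156 350.37753166]
```

View pics/ov7.png

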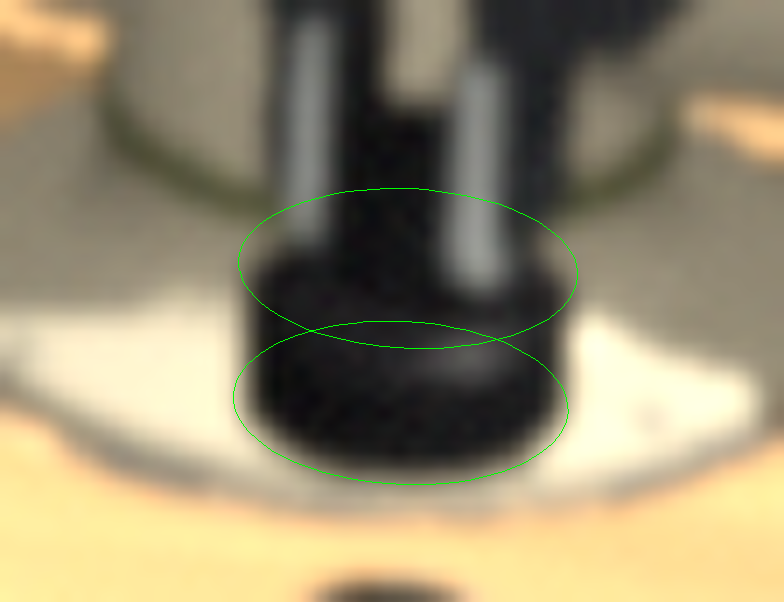

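Emit:
move_arm([
  [1,1,3,0],
  [1,1,10,0],
  [1,1,20,0],
  [1,1,29,0],
  [1,1,34,0],
  [1,1,36,0],
  [1,1,36,0],
  [1,1,36,0],
], grip_force=100)

```text
time_s: 10.0
position: [0.5467, 0.076, 0.2641]
tool_rot: [[-0.961, 0.275, 0.001], [0.275, 0.961, -0.0], [-0.001, 0.0, -1.0]]
ft_force: [0.3, 0.0, -0.7]
grip_width: 0.0189
```

Run:
```python
from ov import *
s=env.observe(); print(s['position'],s['grip_width'],s['ft_force'],s['wrist_torque'])
p=s['position']; zb=p[2]-.029; G=(0,255,0)
save('scene','s6.png'); draw('pics/s6.png','scene',(180,225,322,378),[(p[0],p[1],zb,.0265,G)],'pics/ov8.png',13)
```

```text
[0.54666262 0.07601151 0.26410735] 0.018921811700624565 [ 0.29819559  0.03292511 -0.7289108 ] [-0.04484254 -0.00925615  0.03435908]
```

View pics/ov8.png

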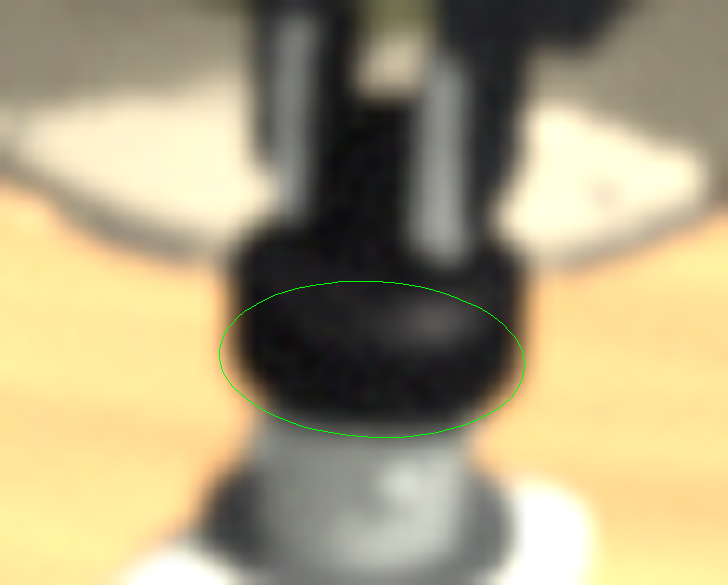

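Run:
```python
from ov import *
im=cv2.imread('pics/s6.png').astype(float)
g=im.mean(2)
def cross(v,t,up):
    for i in range(len(v)-1):
        if (v[i]-t)*(v[i+1]-t)<=0 and v[i]!=v[i+1]: return i+(t-v[i])/(v[i+1]-v[i])
for r in range(200,210):
    L=cross(g[r,334:350],65,0); R=cross(g[r,371:350:-1],65,0)
    print(r,round(334+L,2),round(371-R,2),(334+L+371-R)/2)
p=env.observe()['position']
for z in(.235,.247,.259): print(z,'pred tcp',proj('scene',(p[0],p[1],z)),'m',proj('scene',(.547,.0753,z)))
# collar saturation edges
a=cv2.imread('pics/scene0.png').astype(float)
sat=(a[:,:,2]-a[:,:,0])  # wood: R>>B ; steel ~0
for r in range(208,222,1):
    v=sat[r]; t=30
    L=cross(v[334:350],t,0); R=cross(v[368:350:-1],t,0)
    print(r, None if L is None else round(334+L,2), None if R is None else round(368-R,2), (334+L+368-R)/2 if L and R else None)
for z in(.23,.2195,.21): print(z,proj('scene',(.547,.0753,z)))
```

```text
200 338.91 361.9 350.4073091057574
201 339.04 362.05 350.5439832444783
202 339.19 361.94 350.56242017879947
203 339.26 361.86 350.55784918777044
204 339.25 361.78 350.514940098661
205 339.23 361.72 350.4768695652174
206 339.25 361.63 350.4396551724138
207 339.44 361.46 350.4494430470715
208 339.8 361.25 350.52520869493344
209 340.39 360.71 350.5531914893617
0.235 pred tcp [207.07585999 350.12359785] m [207.10991891 349.78501413]
0.247 pred tcp [202.47807269 350.38535635] m [202.51174894 350.04472212]
0.259 pred tcp [197.8234484  350.65022402] m [197.85672936 350.30751559]
208 343.6 355.33 349.4666666666667
209 342.84 356.4 349.61999999999995
210 342.48 357.1 349.7907407407408
211 342.05 357.88 349.9613095238095
212 341.39 358.25 349.820652173913
213 340.76 358.08 349.42
214 340.5 357.73 349.1136363636364
215 340.1 357.94 349.01984126984127
216 339.12 359.0 349.0625
217 338.16 361.83 349.9956140350877
218 337.58 364.5 351.04166666666663
219 337.13 365.58 351.35688405797106
220 336.07 366.08 351.07738095238096
221 334.62 366.19 350.40865384615387
0.23 [209.00927919 349.67770095]
0.2195 [212.96667762 349.4540419 ]
0.21 [216.5111258  349.25364405]
```

Emit:
move_arm([
  [-0.3,-1.2,0,0],
  [-0.3,-1.2,1,0],
  [-0.3,-1.2,2.5,0],
  [-0.3,-1.2,4,0],
  [-0.3,-1.2,5.5,0],
  [-0.3,-1.2,7,0],
  [-0.3,-1.2,8,0],
  [-0.3,-1.2,8,0],
])

```text
time_s: 10.85
position: [0.5464, 0.0748, 0.2556]
tool_rot: [[-0.961, 0.275, -0.0], [0.275, 0.961, 0.0], [0.0, -0.0, -1.0]]
ft_force: [-0.3, 0.5, -0.6]
grip_width: 0.0186
```

The underside is now about 3 mm below the collar top with no side force, so the cap is over the collar. Continue down to the balls.

Emit:
move_arm([
  [0,0,1,0],
  [0,0,2,0],
  [0,0,3,0],
  [0,0,3,0],
], grip_force=120)

```text
time_s: 11.25
position: [0.5464, 0.0748, 0.2527]
tool_rot: [[-0.961, 0.275, -0.0], [0.275, 0.961, 0.0], [0.0, -0.0, -1.0]]
ft_force: [-1.5, 0.2, -0.1]
grip_width: 0.0181
```

Emit:
move_arm([
  [0,0,1,0],
  [0,0,2,0],
  [0,0,2,0],
])

```text
time_s: 11.55
position: [0.5461, 0.0747, 0.2511]
tool_rot: [[-0.961, 0.275, -0.0], [0.275, 0.961, -0.0], [0.0, -0.0, -1.0]]
ft_force: [-3.1, -1.5, 4.5]
grip_width: 0.0181
```

The cap is on the balls at the expected height (4.5 N up). The sideways force says the mount sits slightly toward −x, so I'll ease over and press.

Emit:
move_arm([
  [0.6,-0.5,0,0],
  [0.6,-0.5,0,0],
])

```text
time_s: 11.75
position: [0.5456, 0.0745, 0.251]
tool_rot: [[-0.961, 0.275, 0.0], [0.275, 0.961, 0.0], [-0.0, 0.0, -1.0]]
ft_force: [-1.7, -0.1, 3.2]
grip_width: 0.0182
```

Emit:
move_arm([
  [0,0,0.5,0],
  [0,0,1,0],
  [0,0,1.5,0],
  [0,0,1.5,0],
])

```text
time_s: 12.15
position: [0.5459, 0.0745, 0.2506]
tool_rot: [[-0.961, 0.275, 0.002], [0.275, 0.961, -0.0], [-0.002, 0.0, -1.0]]
ft_force: [-3.2, 0.1, 11.0]
grip_width: 0.0183
```

Emit:
move_arm([
  [0,0,0.5,0],
  [0,0,1,0],
  [0,0,1.5,0],
  [0,0,1.5,0],
])

```text
time_s: 12.55
position: [0.5462, 0.0744, 0.25]
tool_rot: [[-0.961, 0.275, 0.004], [0.275, 0.961, -0.0], [-0.004, 0.001, -1.0]]
ft_force: [-4.0, 0.1, 15.7]
grip_width: 0.0184
```

Emit:
move_arm([
  [0,0,1,0],
  [0,0,2,0],
  [0,0,3,0],
  [0,0,3,0],
])

```text
time_s: 12.95
position: [0.5458, 0.0746, 0.2458]
tool_rot: [[-0.961, 0.275, 0.001], [0.275, 0.961, 0.0], [-0.001, 0.001, -1.0]]
ft_force: [-3.9, 1.9, 5.9]
grip_width: 0.0177
```

It rode over the balls: the force dropped from 15.7 to 5.9 N and z fell. Follow it home.

Emit:
move_arm([
  [0,0,1,0],
  [0,0,2,0],
  [0,0,3,0],
  [0,0,4,0],
  [0,0,4,0],
])

```text
time_s: 13.45
position: [0.5457, 0.0744, 0.2402]
tool_rot: [[-0.961, 0.275, -0.001], [0.275, 0.961, -0.0], [0.001, -0.0, -1.0]]
ft_force: [-2.8, 0.5, -6.0]
grip_width: 0.0183
```

Emit:
move_arm([
  [0,0,1,0],
  [0,0,2,0],
  [0,0,3,0],
  [0,0,3,0],
])

```text
time_s: 13.85
position: [0.5462, 0.0743, 0.2394]
tool_rot: [[-0.961, 0.275, 0.003], [0.275, 0.961, -0.001], [-0.003, 0.0, -1.0]]
ft_force: [-3.9, -0.4, 6.4]
grip_width: 0.0181
```

Emit:
move_arm([
  [0,0,1,0],
  [0,0,2,0],
  [0,0,3,0],
  [0,0,3,0],
  [0,0,3,0],
])

```text
time_s: 14.35
position: [0.5463, 0.0743, 0.2393]
tool_rot: [[-0.961, 0.275, 0.007], [0.275, 0.961, -0.001], [-0.007, 0.001, -1.0]]
ft_force: [-10.8, -0.4, 25.7]
grip_width: 0.0178
```

Emit:
move_arm([
  [0.7,-0.2,0,0],
  [1.2,-0.3,0,0],
  [1.2,-0.3,0,0],
  [1.2,-0.3,0,0],
])

```text
time_s: 14.75
position: [0.5463, 0.0743, 0.2393]
tool_rot: [[-0.961, 0.275, 0.01], [0.275, 0.961, -0.001], [-0.01, 0.002, -1.0]]
ft_force: [-3.9, -0.3, 22.8]
grip_width: 0.0179
```

Run:
```python
from ov import *
s=env.observe(); p=s['position']; print(p,s['ft_force'],s['wrist_torque'],s['qvel'])
im=save('scene','s9.png'); save('top','t9.png')
m=(p[0],p[1]);G=(0,255,0)
draw('pics/s9.png','scene',(185,230,320,380),[(*m,.21,.0265,G),(*m,.234,.0265,G)],'pics/ov9.png',13)
print([(o['point'],o['conf']) for o in env.tip_of('scene','cap')][:6])
```

```text
[0.54627826 0.07429976 0.23932363] [-3.89341726 -0.33917599 22.80574168] [-0.01240796  0.69497153 -0.06854884] [ 0.08309189  0.05190055 -0.01723132 -0.0382526   0.00954853 -0.14949197]
[([217.3, 350.1], 0.93), ([274.9, 209.3], 0.87), ([248.3, 206.9], 0.86), ([229.6, 241.2], 0.64)]
```

View pics/ov9.png

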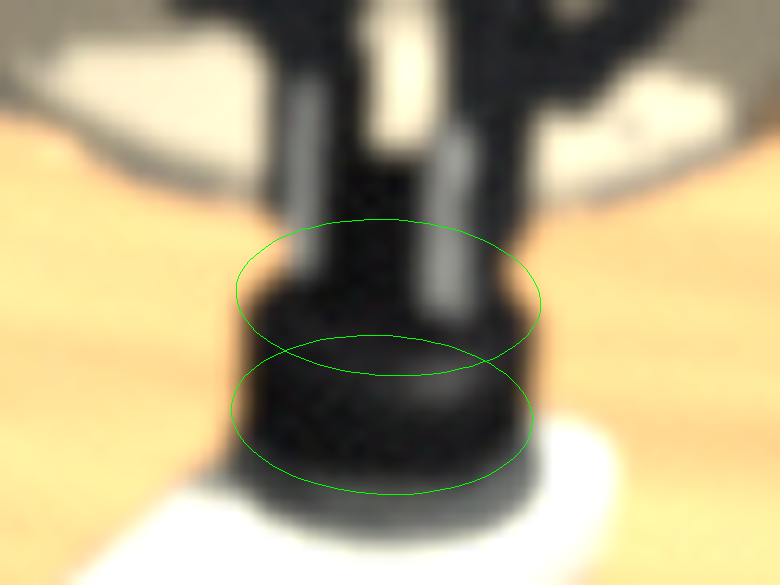

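View pics/s9.png

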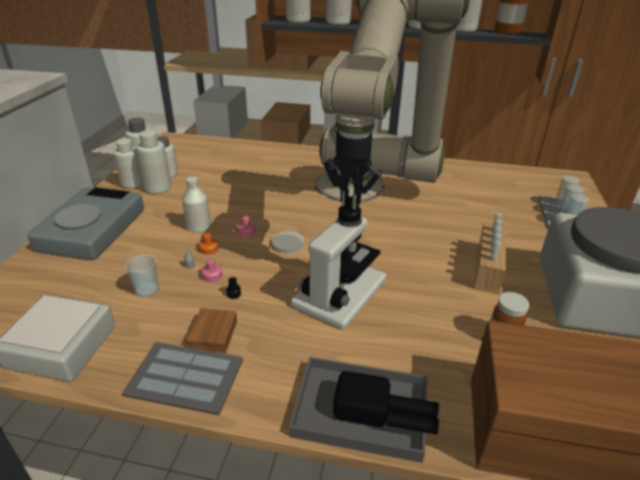

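The cap sits on the collar with its lip just above the dark ring, matching the outline drawn for the home pose. The neighbouring objects look unmoved. I'll take out half of the sideways shift to reduce the tilt, then hold and check it stays steady.

Emit:
move_arm([
  [-0.6,0,0.3,0],
  [-0.6,0,0.3,0],
  [-0.6,0,0.3,0],
  [-0.6,0,0.3,0],
  [-0.6,0,0.3,0],
  [-0.6,0,0.3,0],
  [-0.6,0,0.3,0],
  [-0.6,0,0.3,0],
])

```text
time_s: 15.7
position: [0.5463, 0.0743, 0.2393]
tool_rot: [[-0.961, 0.275, 0.009], [0.275, 0.961, -0.001], [-0.009, 0.002, -1.0]]
ft_force: [-8.2, 0.4, 25.0]
grip_width: 0.0179
```

Steady at 25 N with z unchanged, so I'm handing it in.

Run:
```python
from h import *
a=cv2.imread('pics/top0.png').astype(int);b=cv2.imread('pics/t9.png')
print(env.observe()['ft_force'],env.observe()['time_s'])
print(env.close_job())
```

```text
[-8.15918341  0.35793998 25.04601419] 15.7
the job is handed in; nothing more can be done
None
```

I put the wider black knobbed cap on the microscope mount, pressed it home, and handed the job in at 15.7 s with the hand still pressing down at about 25 N.

- **Snap:** The cap first rested on the balls at the expected height. The force rose to about 16 N, then dropped to 6 N and briefly pulled downward (−6 N) as the cap jumped down.
- **Fully home:** It then stopped hard with the tool at z = 0.2393 m. That puts the cap's underside at about 0.2103 m, against 0.210 m nominal. The camera picture agrees with the home position.
- **Hold:** At 25 N the tool height did not change.
- **Not perfect:** A side force of about 8 N and a tool tilt of about 0.5° remained at the end, from the arm giving slightly under the push.
- **Other objects:** The scene picture showed the other things on the bench where they were. I judged that by eye only. I took a final overhead picture but did not compare it with the first one.

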